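# Set the propagator thermostat and start it

## Robot

A 7-joint arm with a two-finger parallel gripper is mounted at the origin on the work surface. World frame = base frame: x ahead of the robot, y to its left, z up, the work surface at z = 0. Lengths are in m, angles in rad, forces in N, time in s.
With the tool pointing down it reaches from about 0.425 to 0.875 m from the base axis. Payload 8.4 kg.
Tool frame: the origin (TCP) lies at the very end of the fingers, on their centre line; the grasp point (between the pads) lies 19 mm behind it (grip_point_offset is the distance from the TCP to the grasp point, in m); z points along the fingers, y is the direction in which the jaws open and shut (so a half turn about z gives the same grasp; the last joint's range is limited). The gripper opens to 87 mm and grips with 3 to 60 N. Pads are 19 mm wide; open, the fingers measure 117 mm over their backs; the gripper's body (75 mm by 190 mm) begins 51 mm behind the grasp point.
Start: joints at [-1.411, 0.333, 0.04, 1.465, -0.013, 1.343, -0.059], TCP at [0.166, 0.628, 0.223] pointing down, gripper open.
Joint ranges: [-2.58, 2.58], [-0.38, 2.09], [-1.3, 1.39], [0.25, 2.4], [-1.5, 4.64], [0.08, 2.09], [-2.65, 2.65]. Speed limits (rad/s): [2.22, 2.22, 2.79, 2.79, 3.14, 3.14, 3.14].

## Interface

Orientations are given as a rotation vector (axis times angle).
In Python, from plant import movep, servo_line, move_joints, command_gripper, sleep, solve_ik, get_state, camera, Unreachable, hand_in, grip_point_offset gives the robot as it stands. Calls block until the motion is done:
- movep(position, orientation): joint-space move of the TCP to a pose.
- servo_line(position, rot=None, max_speed=0.15): straight line of the TCP; rot=None keeps the orientation; max_speed is the mean speed in m/s.
- move_joints(angles): joint-space move.
- command_gripper(opening): finger opening in m; the grip force is fixed at half the most; returns when the fingers have stopped.
- sleep(seconds).
- solve_ik(position, orientation): joint angles nearest the present ones, or None.
- get_state(): the state.
- camera(name): name is "side" or "top"; returns a dict with "color" (480x640x3 uint8, blue, green, red), "K" (3x3 intrinsics, pixels), "R" (3x3) and "t" (3): a world point X has camera coordinates R X + t. Camera axes: x right, y down, z forward; pixel columns grow to the right and rows downward; lengths in m; the calibration is good to about 2 mm. A picture is of the moment at which its call begins. There is no depth.
A pose or a line that the arm cannot do raises Unreachable and nothing moves.
- hand_in(): hands the job in, once; it reports no verdict.
The state is a dict: "t": time; "joint_pos": joint angles; "qvel": joint speeds; "effort": joint torques, N m; "tcp_pos": TCP position; "ee_rot": TCP orientation; "contact_force": force on the tool from outside, world axes, zero at the start; "ft_torque": the same for the moment, N m; "grip_width": finger opening in m.
Only numpy, scipy, OpenCV 4.12 (cv2) and the standard library are available. Lean on these libraries where they do the work, as an engineer would, in place of code of your own. Each camera call takes 0.05 s, during which the arm holds its last target. There are 200 camera calls.

## Task

The seed propagator is set too cool: stroke the knurled edge of its thermostat wheel with a fingertip, towards the console's louvred front, until the orange bar clicks into place under the index lines. Only then press the green start button right down and let it come back up. Pick nothing up, do not shift the propagator, and leave the clay pot, the pruner and the jar where they are.

Things in the scene. Friction and masses are not known exactly. Their poses are not given: they have to be found in the camera images.
- propagator: Heated seed propagator, green, about 4 kg, loose on the bench. Origin: on the bench under the middle of its control console. x: from the console's louvred front to its back, y: left, z: up. Console 230 mm (x) by 150 mm (y), flat top 95 mm above the bench. From it the tray runs 380 mm to -y, 240 mm wide, under a clear lid with vents, 156 mm high overall.
- wheel_top (a point): Topmost point of the thermostat wheel's rim, fixed at (0, 35, 113) mm of the propagator's frame, same axes. Dark grey knurled wheel, 80 mm across, 26 mm wide, axle level along y, 40 mm below this point; it stands 18 mm out of the console through a black surround (92 x 46 mm, 2 mm proud) with a white index line either side of the wheel.
- orange_bar (a point): Middle of the orange bar on the rim of the thermostat wheel (7 mm wide; the white bars of the other settings are 3 mm); it turns with the wheel. At the start it is on the back (+x) side, one to three stops short of the index lines. The rim has no ridge to catch on, only friction (about 1 on a fingertip): a downward press of 4 to 8 N carries it along.
- thermostat (a joint): Turn of the wheel, rad: 0 with the orange bar at the top, growing as the top of the rim moves to the propagator's -x. Click stops every 0.279 rad (11 mm of rim). Going over to the next takes about 2 N along the rim; past half way it snaps in by itself and stays when let go. Starts at about -0.28, -0.56 or -0.84. End stops near -1.21 and 0.94.
- start_top (a point): Centre of the top face of the green start button, 28 mm across, at (-35, -40) mm in the propagator's frame, in a low black housing on the console top; axes as the propagator's.
- start (a joint): Travel of the start button, m: 0 when up, 0.006 when fully down. A spring brings it back up; fully down takes about 5 N.
- pot: Bystander: clay flower pot upside down on the bench to the left (+y) of the console, 82 mm across, 78 mm high; origin under its centre.
- pruner: Bystander: cordless pruner lying on the bench in front (-x) of the console, green and black with steel blades, about 260 mm long, 36 mm high; its x runs along it to the blades.
- jar: Bystander: glass jar with an aluminium lid, 84 mm across, 120 mm high, on the bench at the back left of the console; origin under its centre.

How it is judged:
By the outcome, as a careful person would: the job done as asked, in the order asked, and still so for the second after the job is handed in, with the robot touching nothing.
It also fails if it takes over 51 s, if anything falls off the work surface, if the arm or the gripper's body presses on something with over 40 N, if the wrist force passes 120 N, or if a joint passes its speed limit or range.

## Working session

There is one attempt and no reset: what is moved stays moved. The work goes in short steps, each a Python script; the robot and the scene stay as the last script left them, time stands still between calls to the robot, and variables do not carry over. Pictures are saved under pics/ and viewed, about 8 in all and at most 12, crops included, and the job is handed in when it is done.

```bash
mkdir -p pics
python3 - <<'E'
from plant import *
import cv2,numpy as np,pickle
d={}
for n in("top","side"):
    c=camera(n);d[n]=c;cv2.imwrite(f"pics/{n}0.png",c["color"]);print(n,c["K"],c["R"],c["t"], -c["R"].T@c["t"])
pickle.dump(d,open("cam.pkl","wb"))
s=get_state();print(s)
E
```

```text
top [[501.85994677   0.         330.21798163]
 [  0.         501.85994677 236.01828408]
 [  0.           0.           1.        ]] [[ 0.02305517 -0.9996199  -0.0151168 ]
 [-0.99425236 -0.02134483 -0.10491252]
 [ 0.10454998  0.01744869 -0.99436655]] [0.13301545 0.5579614  0.81062682] [0.46693673 0.1307301  0.8666081 ]
side [[440.09098441   0.         319.66372955]
 [  0.         440.09098441 235.96321785]
 [  0.           0.           1.        ]] [[ 0.86341396 -0.5042264   0.01649474]
 [-0.3168689  -0.56745331 -0.75999397]
 [ 0.39256902  0.65096273 -0.64972078]] [-0.39338695  0.33071573  0.42357664] [ 0.27816625 -0.28642295  0.53303732]
{'t': 0.1, 'joint_pos': array([-1.41122543,  0.33384408,  0.03987593,  1.4661857 , -0.01341704,
        1.34328432, -0.05850127]), 'qvel': array([ 0.00173867, -0.00094935, -0.00038888, -0.00063052, -0.00145933,
        0.00134747,  0.00083798]), 'effort': array([ 4.97134781e-03, -6.57821345e+01,  1.34052314e+00, -4.04701817e+01,
       -5.95435593e-02,  4.10930626e-02,  8.22950915e-05]), 'tcp_pos': array([0.16624279, 0.62794522, 0.22174435]), 'ee_rot': array([-4.05365550e-01, -3.11522202e+00,  2.27998930e-03]), 'contact_force': array([ 0.1804529 , -0.05338737, -0.24774252]), 'ft_torque': array([0.0474812 , 0.01878772, 0.03274503]), 'grip_width': 0.0871341284969183}
```

View pics/top0.png

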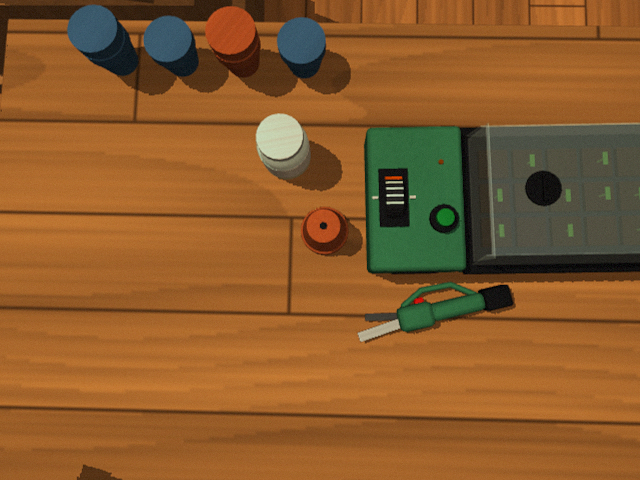

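View pics/side0.png

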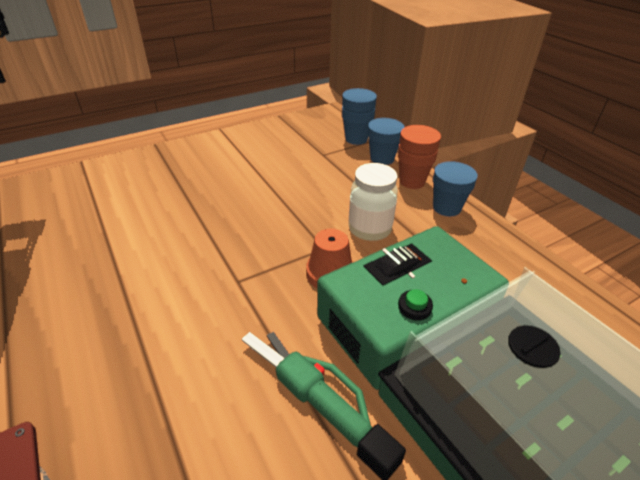

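The top view shows the console at columns 367–463 and rows 127–272. The wheel surround is around (394,197), with index lines at (376,197) and (412,197) and the orange bar near (394,178). The button is at (445,216). The pot, jar and pruner are clear of the console. Next I'll enlarge the console and compute its pose.

```bash
cat > h.py <<'E'
import numpy as np
def ray(c,uv,z):
    d=c["R"].T@np.linalg.solve(c["K"],[*uv,1.]);o=-c["R"].T@c["t"]
    return o+d*(z-o[2])/d[2]
def proj(c,X):
    p=c["K"]@(c["R"]@np.asarray(X,float)+c["t"]);return p[:2]/p[2]
E
python3 - <<'E'
import pickle,cv2,numpy as np
from h import *
d=pickle.load(open("cam.pkl","rb"));c=d["top"]
for n,uv,z in[("fl",(369,272),.095),("bl",(366,128),.095),("br",(461,127),.095),("fr",(463,271),.095),("i1",(376,197.5),.097),("i2",(412,197),.097),("btn",(445,217),.107),("orange",(394,178),.11)]:
    print(n,ray(c,uv,z).round(4))
a=c["color"][115:285,350:480];cv2.imwrite("pics/topc.png",cv2.resize(a,None,fx=3.5,fy=3.5,interpolation=cv2.INTER_CUBIC))
E
```

```text
fl [0.4939 0.0836 0.095 ]
bl [0.7209 0.0917 0.095 ]
br [ 0.7252 -0.0578  0.095 ]
fr [ 0.4987 -0.0599  0.095 ]
i1 [0.6095 0.0745 0.097 ]
i2 [0.6114 0.0188 0.097 ]
btn [ 0.5797 -0.0301  0.107 ]
orange [0.6379 0.0484 0.11  ]
```

View pics/topc.png

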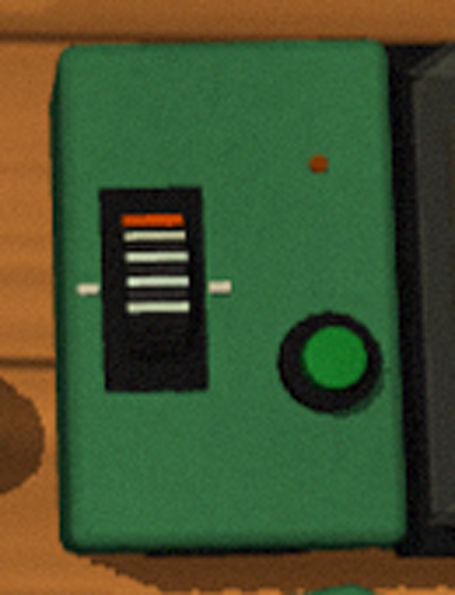

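The enlargement shows the orange bar at crop (153,220), with four white bars in front of it. The fourth lies at the index lines once parallax is allowed for, so orange is three stops short (-0.84). The pose estimates agree: yaw about 2°, wheel at (0.6105, 0.0465), button at about (0.579, -0.030). I'll set out now.

```bash
cat >> h.py <<'E'
from plant import *
from scipy.spatial.transform import Rotation as Ro
yaw=0.034
ex=np.array([np.cos(yaw),np.sin(yaw),0]); ey=np.array([-ex[1],ex[0],0])
W=np.array([.6105,.0465,0]); B=W-.035*ex-.075*ey
def down(s): # tool y along s*propagator x
    y=s*ex; z=np.array([0,0,-1.]); return Ro.from_matrix(np.c_[np.cross(y,z),y,z]).as_rotvec()
def fz(): return get_state()["contact_force"]
E
python3 - <<'E'
from h import *
command_gripper(0)
q0=get_state()["joint_pos"]
best=min(((np.abs(q-q0).max(),s) for s in(1,-1) if (q:=solve_ik(W+[0,0,.2],down(s))) is not None))
s=best[1];print(best)
movep(W+.006*ex+[0,0,.2],down(s))
servo_line(W+.006*ex+[0,0,.13],max_speed=.1); sleep(.3)
st=get_state();print(st["t"],st["tcp_pos"],st["contact_force"],st["grip_width"],st["joint_pos"])
import cv2
c=camera("side");cv2.imwrite("pics/side1.png",cv2.resize(c["color"][170:350,280:520],None,fx=3,fy=3))
E
```

```text
(np.float64(0.7318859729681113), 1)
5.375 [0.61669799 0.04675135 0.13042516] [-0.04959465 -0.42182337  0.32047101] 0.0003063559112885609 [-0.7310614   0.40330016  0.74424354  1.68950524 -0.29403812  1.16352782
  0.12492402]
```

View pics/side1.png

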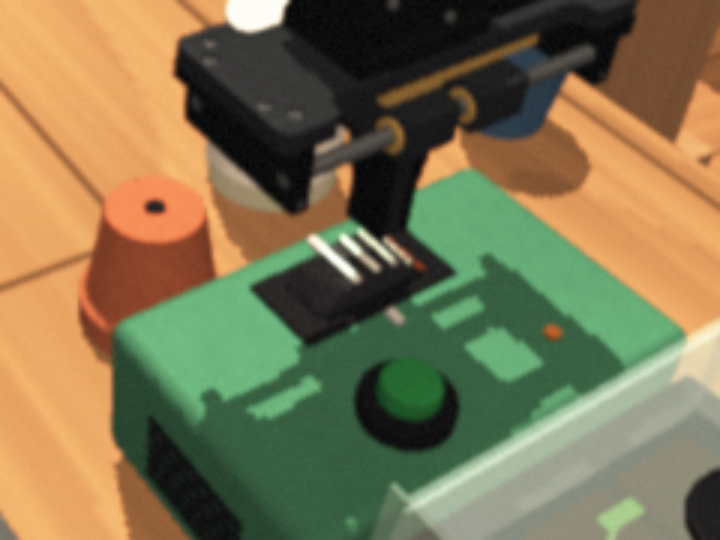

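The closed fingertips hang just over the wheel's rim at crop (385,230), the orange bar is still at the back, and the button stands proud of its housing. The first stroke will be one stop, with the press force under feedback.

```bash
cat >> h.py <<'E'
def stroke(x0,x1,F=6.0,z0=.119,log=True):
    servo_line(W+x0*ex+[0,0,.13],max_speed=.12); sleep(.2); f0=fz()
    servo_line(W+x0*ex+[0,0,z0],max_speed=.08); z=z0
    while (f:=(fz()-f0))[2]<F-1 and z>.106:
        z-=.0005; servo_line(W+x0*ex+[0,0,z],max_speed=.05)
    print("touch",round(z,4),f.round(1),"actual",get_state()["tcp_pos"].round(4))
    if f[2]<2: return
    x=x0
    while x>x1:
        x-=.001; z-=np.clip((F-f[2])*.0001,-.0004,.0004)
        servo_line(W+x*ex+[0,0,z],max_speed=.03); f=fz()-f0
        if log: print(round(x*1e3),round(z*1e3,1),f.round(1))
        if f[2]>20: break
    servo_line(W+x*ex+[0,0,.13],max_speed=.1)
E
python3 - <<'E'
from h import *
stroke(.006,-.006)
print(get_state()["t"])
import cv2
c=camera("side");cv2.imwrite("pics/side2.png",cv2.resize(c["color"][170:350,280:520],None,fx=3,fy=3))
E
```

```text
touch 0.1125 [-0.2  0.2  8. ] actual [0.6172 0.0467 0.1133]
5 112.7 [ 0.7 -0.3  4.5]
4 112.6 [ 0.2 -0.1  5.6]
3 112.5 [ 0.5 -0.   5.6]
2 112.5 [1.8 0.1 5.7]
1 112.4 [ 1.  -0.2  7.2]
0 112.6 [0.2 0.6 7.1]
-1 112.7 [-0.5  0.2  6.4]
-2 112.7 [-1.1  1.   7.2]
-3 112.8 [-1.2  0.1  6.4]
-4 112.9 [-2.2  0.3  6.2]
-5 112.9 [-0.9  0.3  5.7]
-6 112.9 [-0.5 -0.3  5.1]
12.7333
```

View pics/side2.png

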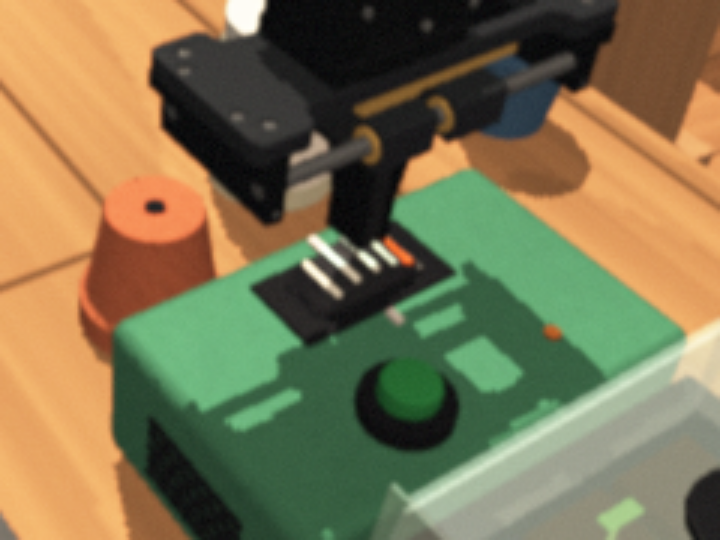

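The wheel moved on by exactly one stop: the orange bar is up at crop (398,250) and a new white bar shows at the front. I'll make two more identical strokes and then look with the hand clear.

Run:
```python
from h import *
stroke(.006,-.006,log=False); print(get_state()["t"])
stroke(.006,-.006,log=False)
servo_line(B+[0,0,.15],max_speed=.12)
print(get_state()["t"])
import cv2
c=camera("side");a=cv2.resize(c["color"][170:350,280:520],None,fx=3,fy=3)[:, :500]
c=camera("top");b=cv2.resize(c["color"][115:270,355:440],None,fx=3.48,fy=3.484)
cv2.imwrite("pics/c3.png",np.hstack([a,b[:540]]))
```

```text
touch 0.1125 [-1.4 -0.4  7.4] actual [0.6172 0.0467 0.1133]
20.0917
touch 0.113 [0.  0.5 5.1] actual [0.6168 0.0467 0.1134]
27.9917
```

View pics/c3.png

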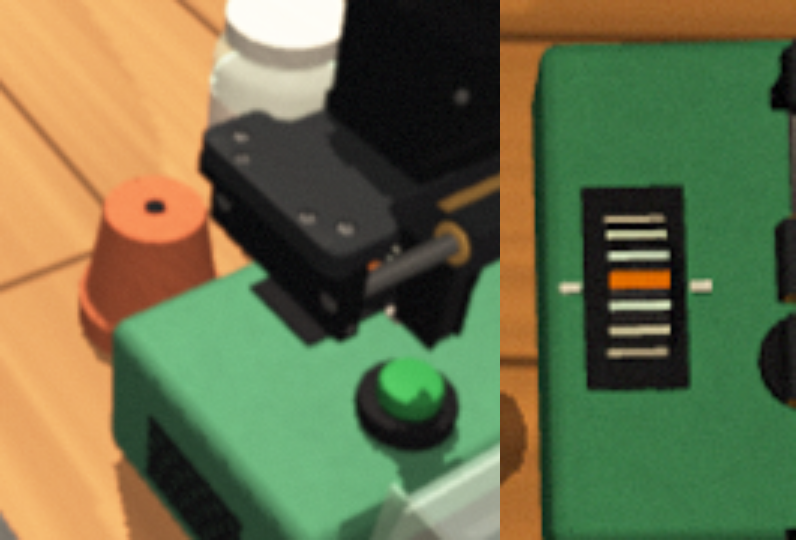

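The orange bar lies between the index lines at crop (640,280), at the same parallax offset as the bar that was there at first. The console has not shifted. I'll check the button position in both views before pressing.

Run:
```python
import pickle
from h import *
d=pickle.load(open("cam.pkl","rb"))
print("B",B,get_state()["tcp_pos"])
for z in(.105,.11,.115):print(z,ray(d["top"],(445.5,217),z),ray(d["side"],(280+410/3,170+375/3),z))
print((proj(d["side"],B+[0,0,.15])-[280,170])*3)
```

```text
B [ 0.57806974 -0.02964642  0.        ] [ 0.57820372 -0.02853771  0.14970544]
0.105 [ 0.57998577 -0.0312409   0.105     ] [ 0.58737524 -0.02108609  0.105     ]
0.11 [ 0.5792436  -0.03017755  0.11      ] [ 0.5837633  -0.02418555  0.11      ]
0.115 [ 0.57850142 -0.0291142   0.115     ] [ 0.58015136 -0.02728501  0.115     ]
[423.60944575 322.4766227 ]
```

Both views meet at (0.578, -0.029, about 0.117), so the tip is over the button's centre. I'll press until it bottoms out.

Run:
```python
from h import *
sleep(.1);f0=fz();z=.121
servo_line(B+[0,0,z],max_speed=.08)
L=[]
while z>.1:
    z-=.0007;servo_line(B+[0,0,z],max_speed=.05);f=(fz()-f0)
    L.append((round(z*1e3,1),round(get_state()["tcp_pos"][2]*1e3,1),round(f[2],1)))
    if f[2]>14:break
sleep(.2);print(L,(fz()-f0).round(1),get_state()["tcp_pos"])
servo_line(B+[0,0,.2],max_speed=.12);sleep(.2);print(get_state()["t"],fz())
```

```text
[(120.3, np.float64(120.6), np.float64(0.3)), (119.6, np.float64(119.7), np.float64(-0.8)), (118.9, np.float64(118.9), np.float64(0.1)), (118.2, np.float64(118.1), np.float64(-0.0)), (117.5, np.float64(117.6), np.float64(0.2)), (116.8, np.float64(116.9), np.float64(-0.1)), (116.1, np.float64(116.2), np.float64(2.6)), (115.4, np.float64(115.4), np.float64(2.1)), (114.7, np.float64(114.7), np.float64(2.8)), (114.0, np.float64(114.0), np.float64(3.5)), (113.3, np.float64(113.3), np.float64(5.0)), (112.6, np.float64(112.6), np.float64(4.0)), (111.9, np.float64(112.0), np.float64(4.9)), (111.2, np.float64(111.5), np.float64(5.8)), (110.5, np.float64(111.3), np.float64(13.0)), (109.8, np.float64(111.2), np.float64(19.8))] [-6.4 -0.2 20.1] [ 0.57824258 -0.02965721  0.11119483]
34.0 [-0.00333015 -0.692025   -0.11307216]
```

The button touched at about 117 mm and hit a hard stop at 111.2 mm, so it had its full 6 mm of travel, at the expected 5–6 N. Now a final check.

Run:
```python
from h import *
import cv2,pickle
servo_line(B+[-.12,-.0,.26],max_speed=.15)
d=pickle.load(open("cam.pkl","rb"))
ct=camera("top");cs=camera("side")
cv2.imwrite("pics/f.png",np.hstack([cv2.resize(ct["color"][100:350,240:520],(400,357)),cv2.resize(cs["color"][140:480,230:611],(400,357))]))
print(get_state()["t"])
```

```text
35.1417
```

View pics/f.png

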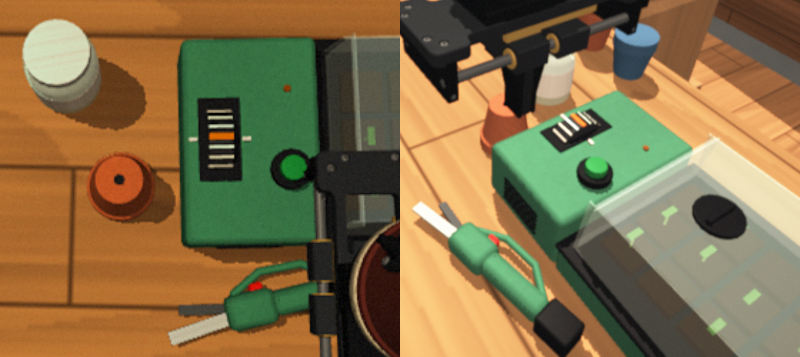

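The orange bar is at the index lines (top view crop (221,137)), the button is up again at (293,168), and the console, pot, jar and pruner are all in place. The robot is clear, so I'm handing in.

```bash
python3 -c "
from plant import *
hand_in();print(get_state()['t'])"
```

```text
the job is handed in; nothing more can be done
the job is handed in; nothing more can be done
```

The thermostat is set and the start button has been pressed, in that order, and I handed the job in. The robot clock read about 35 s of the 51 s allowed.

- **Thermostat:** The orange bar started three stops short. I made three one-stop strokes towards the louvred front with the closed fingertips, pressing at about 6 N. Pictures after the first and third strokes, and again at the end, show it moving up and then sitting between the index lines.
- **Start button:** I pressed it from first contact at about 117 mm to a hard stop at 111.2 mm, which is the full 6 mm of travel. The press peaked at about 20 N. The final picture shows the button up again.
- **Everything else:** By eye, the propagator, pot, jar and pruner had not moved in the last picture. I did not measure this.

No check failed. The one odd reading was a side force of about 6 N at the bottom of the button press, with no visible shift of the console.

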